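Find the full tea canister by its weight and set it on the tray

TASK

One of the three identical closed tea canisters is full (it holds a solid block of pressed tea), the other two are empty: find out by lifting which is the heavy one, and stand it upright in the bay of the wooden tray beside the mug, setting it down gently. The spice jar stands in that bay: first take it off the tray and stand it upright on the worktop. At the end the two empty canisters stand upright on the worktop, off the tray; do not tip anything over, and leave the mug and the other things where they are.

Things in the scene. Friction and masses are not known exactly. Their poses are not given: they have to be found in the camera images.
- tray: light wooden serving tray, fixed to the worktop, 131 mm (its x) by 274 mm (its y), dark wire handles sticking out 24 mm further at both y ends; rim and one cross wall 26 mm high and 8 mm thick, floor 10 mm above the worktop. Two bays: the canister bay at its +y end, the mug bay (115 x 150 mm) at its -y end. Origin: centre of the underside
- bay (a point): centre of the floor of the tray's canister bay (inside 115 mm along x, 100 mm along y), 10 mm above the worktop; axes as the tray's, z up
- canister_a: grey tea canister with a round wooden lid and knob, the three are identical to look at; 70 mm across, 100 mm high. The lid does not come off: wide lid top at 83 mm, knob 20 mm across from 83 to 100 mm high, on the axis; grip it by the knob from above (or round the 68 mm wide body). Empty about 0.22 kg; the full one about 0.4 kg more. Origin: centre of the underside, z up along its axis
- canister_b: grey tea canister with a round wooden lid and knob, the three are identical to look at; 70 mm across, 100 mm high. The lid does not come off: wide lid top at 83 mm, knob 20 mm across from 83 to 100 mm high, on the axis; grip it by the knob from above (or round the 68 mm wide body). Empty about 0.22 kg; the full one about 0.4 kg more. Origin: centre of the underside, z up along its axis
- canister_c: grey tea canister with a round wooden lid and knob, the three are identical to look at; 70 mm across, 100 mm high. The lid does not come off: wide lid top at 83 mm, knob 20 mm across from 83 to 100 mm high, on the axis; grip it by the knob from above (or round the 68 mm wide body). Empty about 0.22 kg; the full one about 0.4 kg more. Origin: centre of the underside, z up along its axis
- spice_jar: spice jar with a green cap, 46 mm across, 106 mm high, 0.11 kg, standing in the canister bay at the start. Origin: centre of the underside, z up
- mug: white mug with handle, 88 x 125 mm, 95 mm high, standing in the tray's other bay; leave it. Origin: centre of the underside
- tumbler: grey tumbler, 75 mm across, 100 mm high, standing on the worktop at the left; leave it. Origin: centre of the underside
- tub: low oblong tub with a dark blue lid, 63 x 105 mm (x, y), 26 mm high, lying behind the canisters; leave it. Origin: centre of the underside
- opener: opener with blue handle, 174 mm long (its x), 20 mm high, lying at the front edge; leave it. Origin: centre of the underside
- spoon: spoon, 188 mm long (its x), 16 mm high, lying at the front edge; leave it. Origin: centre of the underside

How it is judged:
By the outcome, as a careful person would: the job done as asked, in the order asked, and still so for the second after the job is handed in, with the robot touching nothing.
It also fails if it takes over 72 s, if anything falls off the work surface, if the arm or the gripper's body presses on something with over 40 N, if the wrist force passes 120 N, or if a joint passes its speed limit or range.

ROBOT

A 6-joint arm with a two-finger parallel gripper is mounted at the origin on a cart in front of the work surface, level with it; the furniture and walls round the work are solid. World frame = base frame: x ahead of the robot, y to its left, z up, the work surface at z = 0. Lengths are in m, angles in rad, forces in N, time in s.
With the tool pointing down it reaches from about 0.35 to 0.775 m from the base axis. Payload 7.3 kg.
Tool frame: the origin (TCP) lies at the very end of the fingers, on their centre line; the grasp point (between the pads) lies 19 mm behind it; z points along the fingers, y is the line along which they close (so a half turn about z gives the same grasp; the last joint's range is limited). The gripper opens to 92 mm and grips with 3 to 60 N. Pads are 19 mm wide; open, the fingers measure 130 mm over their backs; the gripper's body (75 mm by 190 mm) begins 47 mm behind the grasp point.
Start: joints at [-1.321, 0.342, 1.524, -0, 1.275, -0.146], TCP at [0.202, -0.484, 0.227] pointing down, gripper open.
Joint ranges: [-2.53, 2.53], [-0.77, 2.02], [0.04, 2.7], [-1, 4.14], [0.28, 2.66], [-3.11, 3.11]. Speed limits (rad/s): [2.57, 2.57, 3.14, 3.14, 3.14, 3.14].

INTERFACE

Orientations are given as [roll, pitch, yaw] about the fixed x, y, z axes, in that order (R = Rz(yaw) Ry(pitch) Rx(roll)).
In Python, from cell import telemetry, eyes, job gives the robot as it stands.
- The arm moves only by the tool apply_moves, never from a script. Its arguments are lists of equal length, an entry for each row: "delta_pos": the shift along the world's x, y, z each as a share of 0.4 m, from -1 to 1, a list of three; "dr": the turn, a rotation vector about the world's x, y, z each as a share of 0.5 rad, from -1 to 1, a list of three; "jaw": the opening, from 0 (shut) to 1 (fully open). A call has 1 to 8 rows; each row is the pose to reach, as a shift and turn from the pose commanded when the call began; what a row does not reach only later rows make up. A row lasts 1/12 s, in which the tool goes at most 41.7 mm and 7.16 degrees, less where a joint would pass 70% of its speed; a pose out of reach is approached as far as the arm can. A call with a number of a shift or a turn outside -1 to 1 is refused whole. A call with a gripper value outside its range is refused whole. The fingers move at their own pace and stop on an object; "force" is the grip in N (left out, the last holds). Time passes only in rows, so rows that repeat a pose let the fingers close. It gives the time, the measured TCP pose, the force, the opening and the grip force at its end, in the units of the state.
- telemetry.observe(): the state, without advancing time (a new reading comes with each control period).
- eyes.read_camera(name): name is "side" or "top"; returns the picture (384x512x3 uint8, red, green, blue); there is no depth.
- eyes.camera_model(name): a dict with "vertical_fov" (degrees; the focal length in pixels is half the picture's height over the tangent of half this angle, whatever the lens; pixels are square), "cx", "cy" (the principal point, pixels), "rvec" (rotation vector, rad) and "tvec" (3), from world to camera coordinates, as OpenCV has them. Camera axes: x right, y down, z forward; pixel columns grow to the right and rows downward; lengths in m; the calibration is good to about 2 mm. A picture is of the moment at which its call begins. camera_model takes no time and is no camera call.
- job.hand_in(): hands the job in; it is judged then, once.
The state is a dict: "time": time; "qpos": joint angles; "qvel": joint speeds; "joint_efforts": joint torques, N m; "tool_pos": TCP position; "tool_rot": TCP orientation; "contact_force": force on the tool from outside, world axes, zero at the start; "torque": the same for the moment, N m; "opening": finger opening in m; "grip_force": force on a finger pad.
Only numpy, scipy, OpenCV 4.12 (cv2) and the standard library are available. Lean on these libraries where they do the work, as an engineer would, in place of code of your own. Each camera call takes 0.05 s, during which the arm holds its last target. There are 200 camera calls.

## Working session

There is one attempt and no reset: what is moved stays moved. The work goes in short steps, Python scripts to look and compute and a tool call to move; the robot and the scene stay as the last step left them, time stands still between calls to the robot, and variables do not carry over. Pictures are saved under pics/ and viewed, at most 10 in all, crops included, and the job is handed in when it is done.

Besides the shell and the picture viewer there is one more tool, called after ">>>" as name(argument=value, ...), one argument or row to a line, values as JSON. apply_moves: Moves the arm, as the interface text tells. Its arguments: {"type":"object","properties":{"delta_pos":{"type":"array"},"dr":{"type":"array"},"jaw":{"type":"array"},"force":{"type":"number"}},"required":["delta_pos","dr","jaw"]}

```bash
mkdir -p pics
cat > h.py <<'E'
import cv2,numpy as np
from cell import telemetry,eyes,job
def cam(n):
    m=eyes.camera_model(n); f=192/np.tan(np.radians(m["vertical_fov"])/2)
    R=cv2.Rodrigues(np.array(m["rvec"],float))[0]; t=np.array(m["tvec"],float)
    return f,m["cx"],m["cy"],R,t,m
def ray(n,u,v):
    f,cx,cy,R,t,m=cam(n); d=R.T@np.array([(u-cx)/f,(v-cy)/f,1.]); return -R.T@t,d
def atz(n,u,v,z):
    o,d=ray(n,u,v); return o+d*(z-o[2])/d[2]
def tri(a,b):  # pixel top, pixel side
    o1,d1=ray("top",*a);o2,d2=ray("side",*b)
    s=np.linalg.lstsq(np.c_[d1,-d2],o2-o1,rcond=None)[0]
    p,q=o1+d1*s[0],o2+d2*s[1]; return (p+q)/2,np.linalg.norm(p-q)
def proj(n,p):
    f,cx,cy,R,t,m=cam(n); c=R@np.array(p)+t; return c[:2]/c[2]*f+[cx,cy]
E
python3 - <<'E'
from h import *
ims=[eyes.read_camera(n)[:,:,::-1] for n in("top","side")]
for n,i in zip(("top","side"),ims):
    cv2.imwrite(f"pics/{n}0.png",i); cv2.imwrite(f"pics/{n}0b.png",cv2.resize(i,(800,600),interpolation=cv2.INTER_CUBIC)); print(eyes.camera_model(n), ray(n,256,192))
print(telemetry.observe())
E
```

```text
{'vertical_fov': 50.149240695421845, 'cx': 257.3418558628326, 'cy': 185.12913396574228, 'rvec': array([ 2.13537036, -2.15391982,  0.17708709]), 'tvec': array([-0.02000534,  0.55457743,  0.98983346])} (array([ 0.39434907, -0.01460279,  1.06395591]), array([ 0.13838824, -0.00646938, -0.99050386]))
{'vertical_fov': 46.736158427887474, 'cx': 254.74561138601305, 'cy': 191.29824118343095, 'rvec': array([2.01446043, 0.04466295, 0.00638482]), 'tvec': array([-0.54837318,  0.00680064,  1.22273551])} (array([ 0.56668006, -1.08521468,  0.54499938]), array([-0.01261026,  0.90224584, -0.43104975]))
{'time': 0.1, 'qpos': array([-1.32102589e+00,  3.42650149e-01,  1.52489587e+00,  1.52670781e-05,
        1.27538219e+00, -1.45990976e-01]), 'qvel': array([ 0.00012345, -0.00297286, -0.00213183,  0.00059701, -0.00089961,
        0.0021255 ]), 'joint_efforts': array([ 1.53997247e-03, -4.32005453e+01, -2.44693083e+01,  7.19001819e-02,
        5.25545678e-02, -5.24329414e-05]), 'tool_pos': array([ 0.2023362 , -0.48406895,  0.2261249 ]), 'tool_rot': array([-3.14027343e+00, -2.08731434e-04,  3.95756817e-01]), 'contact_force': array([ 0.93761693, -0.15656756,  0.44976483]), 'torque': array([-0.02642094,  0.01333619,  0.00817969]), 'grip_force': 0.0, 'opening': 0.09172570432951967}
```

View pics/top0b.png

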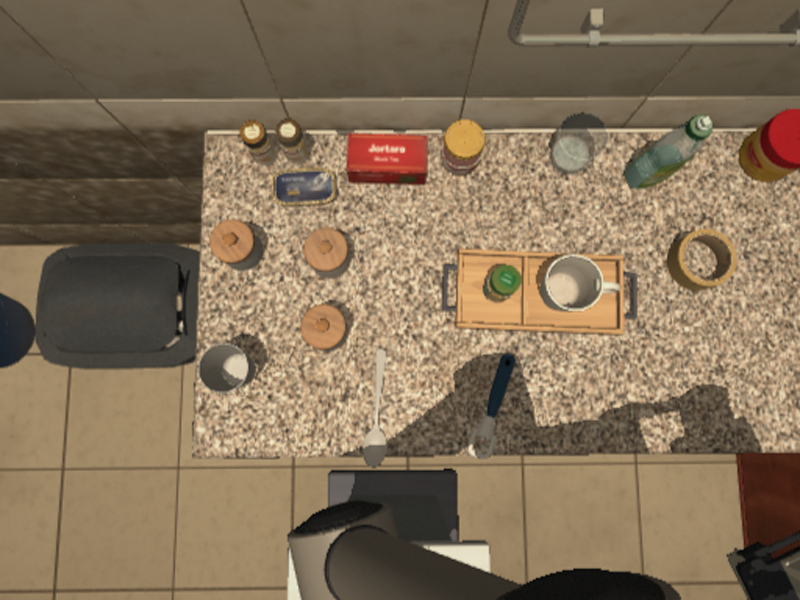

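View pics/side0b.png

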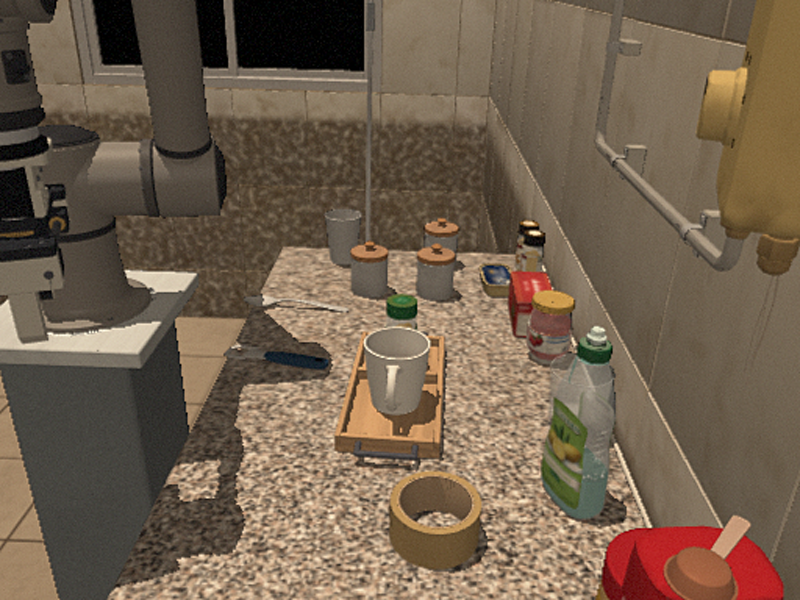

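The top view, in 800-wide pixels, shows knobs at about (232,240), (326,248) and (323,324), the jar cap at (504,281) and the tray at x 457–625, y 250–332. The side view shows knobs at (441,223), (436,250) and (370,246), with the cap at (402,302). Next I'll enlarge these areas.

Run:
```python
from h import *
t=cv2.imread("pics/top0.png");s=cv2.imread("pics/side0.png")
def crop(im,u,v,w,h,k):
    c=cv2.resize(im[v:v+h,u:u+w],None,fx=k,fy=k,interpolation=cv2.INTER_CUBIC)
    for x in range(0,w,10):
        cv2.line(c,(x*k,0),(x*k,6),(0,0,255),1); cv2.putText(c,str(u+x),(x*k,16),0,.35,(0,0,255),1)
    for y in range(0,h,10):
        cv2.line(c,(0,y*k),(6,y*k),(0,0,255),1); cv2.putText(c,str(v+y),(8,y*k+4),0,.35,(0,0,255),1)
    return c
a=crop(t,130,135,100,95,6); cv2.imwrite("pics/c1.png",a[:600,:800])
b=crop(t,280,150,130,70,6); cv2.imwrite("pics/c2.png",b)
c=crop(s,215,135,90,95,6); cv2.imwrite("pics/c3.png",c)
```

```text
(no output)
```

View pics/c1.png

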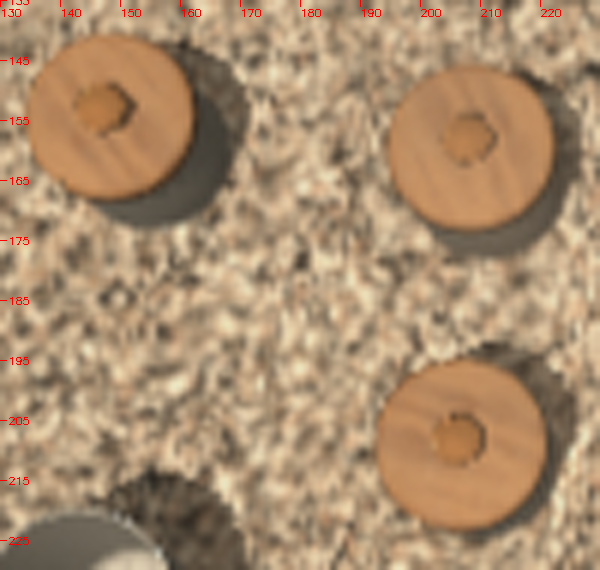

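View pics/c2.png

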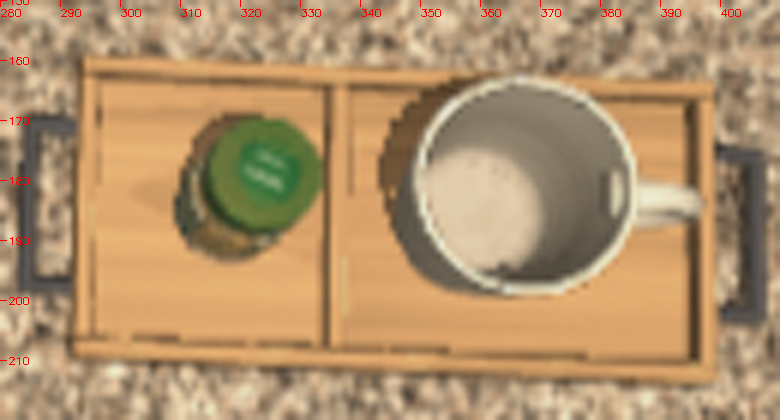

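View pics/c3.png

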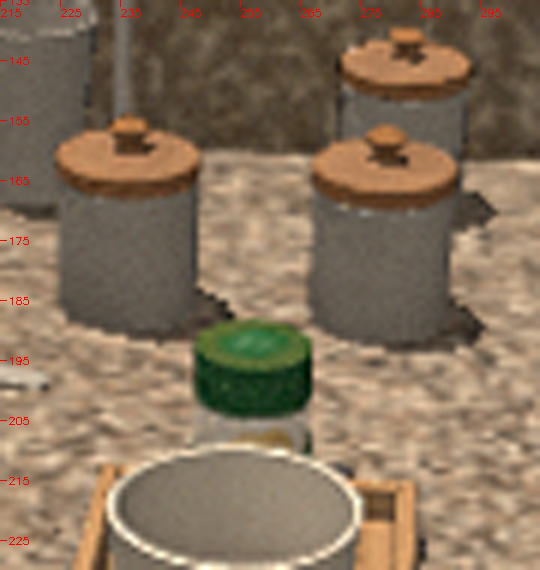

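The top crop gives knob tops in original pixels at A (146.4,152.4), B (207.4,157.6) and C (206.3,207.9), with the cap at (323.6,178.8). In the side crop they are A (282.4,140.4), B (279.1,156.4), C (236.1,155.3) and cap (256.8,192.3).

Run:
```python
from h import *
np.set_printoptions(precision=4,suppress=True)
T=dict(A=((146.4,152.4),(282.4,140.4)),B=((207.4,157.6),(279.1,156.4)),C=((206.3,207.9),(236.1,155.3)),J=((323.6,178.8),(256.8,192.3)))
for k,(a,b) in T.items():
    p,e=tri(a,b); print(k,p,e,np.hypot(p[0],p[1]),"atz",atz("top",*a,.1 if k!="J" else .116))
for k,x,y in(("A",111,117),("B",471,148),("C",462,444)): print("lid",k,atz("top",130+x/6-.4,135+y/6-.4,.083))
c=[atz("top",280+x/6-.4,150+y/6-.4,.026) for x,y in((84,57),(712,85),(710,383),(72,355))]
print(np.array(c)); cen=np.mean(c,0); yv=(c[0]+c[3]-c[1]-c[2]);print("tray",cen,np.linalg.norm(yv)/2,np.linalg.norm(c[0]-c[3])); yv/=np.linalg.norm(yv)
print("yaw",np.arctan2(-yv[0],yv[1]),"bay",cen+yv*(.137-.058))
xs=np.array([[98,80],[325,87],[325,345],[92,335]])
f=[atz("top",280+x/6-.4,150+y/6-.4,.02) for x,y in xs];print("bayinner",np.mean(f,0))
for n,u,v in(("tumb",225,367),("tub",305,187),("teabox",388,160),("spoontip",381,350),("opener end",508,355),("opener tail",485,455),("spoon tail",374,465),("shaker",290,140)): print(n,atz("top",u/1.5625,v/1.5625,.03))
```

```text
A [0.6275 0.2433 0.093 ] 0.0026918648705389217 0.6730284889843698 atz [0.6272 0.2415 0.1   ]
B [0.6135 0.0955 0.0953] 0.0017105104351358676 0.6209262572649802 atz [0.6133 0.095  0.1   ]
C [0.4917 0.0971 0.0937] 0.002175112862994256 0.5012248522172511 atz [0.4922 0.0965 0.1   ]
J [ 0.5566 -0.1805  0.1122] 0.0015765458021152188 0.5851562940216773 atz [ 0.5568 -0.1798  0.116 ]
lid A [0.627  0.2418 0.083 ]
lid B [0.613  0.0952 0.083 ]
lid C [0.4922 0.0977 0.083 ]
[[ 0.6245 -0.1195  0.026 ]
 [ 0.6102 -0.3904  0.026 ]
 [ 0.4815 -0.3815  0.026 ]
 [ 0.4957 -0.1114  0.026 ]]
tray [ 0.553  -0.2507  0.026 ] 0.2708811941858974 0.12914204134804108
yaw -0.052715879916692285 bay [ 0.5571 -0.1718  0.026 ]
bayinner [ 0.5579 -0.1727  0.02  ]
tumb [0.433  0.2593 0.03  ]
tub [0.7308 0.1358 0.03  ]
teabox [ 0.7772 -0.0032  0.03  ]
spoontip [0.4579 0.0099 0.03  ]
opener end [ 0.4481 -0.1943  0.03  ]
opener tail [ 0.292  -0.1527  0.03  ]
spoon tail [0.2785 0.0216 0.03  ]
shaker [0.8136 0.1623 0.03  ]
```

Heights check out within about 7 mm and the tray measures 271×129 mm, so the calibration holds. I'll start with the jar.

>>> apply_moves(
  delta_pos=[
    [0.887,0.76,0],
    [0.887,0.76,0],
    [0.887,0.76,0],
    [0.887,0.76,0],
    [0.887,0.76,0],
    [0.887,0.76,0],
    [0.887,0.76,0],
    [0.887,0.76,0],
  ],
  dr=[
    [0,0,1],
    [0,0,1],
    [0,0,1],
    [0,0,1],
    [0,0,1],
    [0,0,1],
    [0,0,1],
    [0,0,1],
  ],
  jaw=[1,1,1,1,1,1,1,1],
  force=15,
)

```text
time: 0.77
tool_pos: [0.4567, -0.2658, 0.2265]
tool_rot: [-3.141, 0.0, 0.896]
contact_force: [0.8, -1.6, -0.6]
opening: 0.092
grip_force: 0.0
```

>>> apply_moves(
  delta_pos=[
    [0.25,0.214,0],
    [0.25,0.214,0],
    [0.25,0.214,0],
    [0.25,0.214,0],
    [0.25,0.214,0],
    [0.25,0.214,0],
  ],
  dr=[
    [0,0,1],
    [0,0,1],
    [0,0,1],
    [0,0,1],
    [0,0,1],
    [0,0,1],
  ],
  jaw=[1,1,1,1,1,1],
)

```text
time: 1.27
tool_pos: [0.5553, -0.1816, 0.2261]
tool_rot: [-3.14, 0.0, 1.393]
contact_force: [-0.7, -0.8, 0.3]
opening: 0.0916
grip_force: 0.0
```

```bash
python3 -c "
from h import *
s=telemetry.observe();print(s['tool_pos'],s['tool_rot'],s['qpos'],s['contact_force'])"
```

```text
[ 0.55525911 -0.1816385   0.22606332] [-3.14013532e+00  1.04020751e-04  1.39335034e+00] [-4.47033223e-01  4.52773169e-01  1.35397462e+00 -5.02153797e-04
  1.33622189e+00 -2.69470114e-01] [-0.71357599 -0.78265182  0.32614241]
```

>>> apply_moves(
  delta_pos=[
    [0,0,0],
    [0,0,0],
    [0,0,-0.08],
    [0,0,-0.16],
    [0,0,-0.24],
    [0,0,-0.32],
    [0,0,-0.38],
    [0,0,-0.38],
  ],
  dr=[
    [0,0,0.35],
    [0,0,0.35],
    [0,0,0.35],
    [0,0,0.35],
    [0,0,0.35],
    [0,0,0.35],
    [0,0,0.35],
    [0,0,0.35],
  ],
  jaw=[1,1,1,1,1,1,1,1],
)

```text
time: 1.93
tool_pos: [0.5512, -0.1821, 0.0699]
tool_rot: [-3.132, -0.004, 1.565]
contact_force: [-1.6, 1.3, -0.3]
opening: 0.0916
grip_force: 0.0
```

>>> apply_moves(
  delta_pos=[
    [0,0,0],
    [0,0,0],
    [0,0,0],
    [0,0,0],
    [0,0,0],
    [0,0,0],
  ],
  dr=[
    [0,0,0],
    [0,0,0],
    [0,0,0],
    [0,0,0],
    [0,0,0],
    [0,0,0],
  ],
  jaw=[0.6,0.45,0.4,0.4,0.4,0.4],
)

```text
time: 2.43
tool_pos: [0.556, -0.1821, 0.0757]
tool_rot: [3.14, 0.001, 1.571]
contact_force: [-1.3, 0.3, 1.1]
opening: 0.0565
grip_force: 0.0
```

>>> apply_moves(
  delta_pos=[
    [0,0,0],
    [0,0,0],
    [0,0,0],
    [0,0,0],
    [0,0,0],
    [0,0,0],
  ],
  dr=[
    [0,0,0],
    [0,0,0],
    [0,0,0],
    [0,0,0],
    [0,0,0],
    [0,0,0],
  ],
  jaw=[0.3,0.3,0.3,0.3,0.3,0.3],
)

```text
time: 2.93
tool_pos: [0.5557, -0.1819, 0.075]
tool_rot: [3.141, 0.0, 1.571]
contact_force: [-1.4, 0.8, 4.2]
opening: 0.0452
grip_force: 15.0
```

>>> apply_moves(
  delta_pos=[
    [0,0,0.03],
    [0,0,0.07],
    [0,0,0.12],
    [0,0,0.17],
    [0,0,0.21],
    [0,0,0.24],
    [0,0,0.25],
    [0,0,0.25],
  ],
  dr=[
    [0,0,0],
    [0,0,0],
    [0,0,0],
    [0,0,0],
    [0,0,0],
    [0,0,0],
    [0,0,0],
    [0,0,0],
  ],
  jaw=[0.3,0.3,0.3,0.3,0.3,0.3,0.3,0.3],
)

```text
time: 3.6
tool_pos: [0.5559, -0.1821, 0.1752]
tool_rot: [3.14, 0.001, 1.571]
contact_force: [-0.2, -0.4, -0.3]
opening: 0.0453
grip_force: 15.0
```

>>> apply_moves(
  delta_pos=[
    [0.01,0.04,0],
    [0.03,0.1,0],
    [0.05,0.17,0],
    [0.07,0.24,0],
    [0.09,0.31,0],
    [0.1,0.36,0],
    [0.11,0.39,0],
    [0.11,0.4,0],
  ],
  dr=[
    [0,0,0],
    [0,0,0],
    [0,0,0],
    [0,0,0],
    [0,0,0],
    [0,0,0],
    [0,0,0],
    [0,0,0],
  ],
  jaw=[0.3,0.3,0.3,0.3,0.3,0.3,0.3,0.3],
)

```text
time: 4.27
tool_pos: [0.5995, -0.0201, 0.1734]
tool_rot: [-3.14, -0.001, 1.573]
contact_force: [-0.3, 0.1, -1.0]
opening: 0.0457
grip_force: 15.0
```

>>> apply_moves(
  delta_pos=[
    [0,0,-0.04],
    [0,0,-0.1],
    [0,0,-0.16],
    [0,0,-0.2],
    [0,0,-0.23],
    [0,0,-0.25],
    [0,0,-0.25],
    [0,0,-0.25],
  ],
  dr=[
    [0,0,0],
    [0,0,0],
    [0,0,0],
    [0,0,0],
    [0,0,0],
    [0,0,0],
    [0,0,0],
    [0,0,0],
  ],
  jaw=[0.3,0.3,0.3,0.3,0.3,0.3,0.3,0.3],
)

```text
time: 4.93
tool_pos: [0.5994, -0.0226, 0.0745]
tool_rot: [-3.141, 0.0, 1.57]
contact_force: [0.4, -0.2, -0.8]
opening: 0.0451
grip_force: 15.0
```

Run:
```python
from h import *
t=eyes.read_camera("top")[:,:,::-1];s=eyes.read_camera("side")[:,:,::-1]
cv2.imwrite("pics/m1.png",np.hstack([cv2.resize(t,(400,300)),cv2.resize(s,(400,300))]))
s=telemetry.observe();print(s['tool_pos'],s['contact_force'],s['opening'])
```

```text
[ 0.60014441 -0.02242505  0.07564855] [ 0.5097559  -0.21016658 -0.88953422] 0.04481382801852771
```

View pics/m1.png

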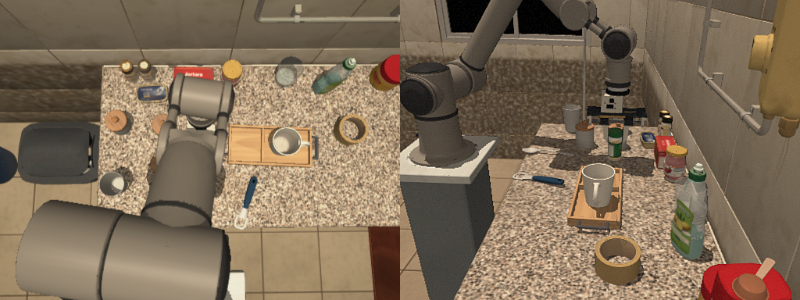

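The picture shows the jar held upright at about (615,140), the bay empty and nothing else displaced. I'll lower it the remaining 10 mm or so.

>>> apply_moves(
  delta_pos=[
    [0,0,-0.006],
    [0,0,-0.012],
    [0,0,-0.017],
    [0,0,-0.02],
    [0,0,-0.022],
    [0,0,-0.022],
  ],
  dr=[
    [0,0,0],
    [0,0,0],
    [0,0,0],
    [0,0,0],
    [0,0,0],
    [0,0,0],
  ],
  jaw=[0.3,0.3,0.3,0.3,0.3,0.3],
)

```text
time: 5.53
tool_pos: [0.5994, -0.0219, 0.0657]
tool_rot: [-3.141, -0.0, 1.571]
contact_force: [1.2, -1.3, -1.0]
opening: 0.045
grip_force: 15.0
```

>>> apply_moves(
  delta_pos=[
    [0,0,-0.002],
    [0,0,-0.003],
    [0,0,-0.003],
    [0,0,-0.003],
  ],
  dr=[
    [0,0,0],
    [0,0,0],
    [0,0,0],
    [0,0,0],
  ],
  jaw=[0.3,0.3,0.3,0.3],
)

```text
time: 5.87
tool_pos: [0.5997, -0.0219, 0.0651]
tool_rot: [3.141, 0.0, 1.571]
contact_force: [0.4, -0.6, 1.9]
opening: 0.0454
grip_force: 15.0
```

>>> apply_moves(
  delta_pos=[
    [0,0,-0.002],
    [0,0,-0.002],
    [0,0,-0.002],
    [0,0,-0.002],
    [0,0,-0.002],
    [0,0,-0.002],
    [0,0,-0.002],
    [0,0,-0.002],
  ],
  dr=[
    [0,0,0],
    [0,0,0],
    [0,0,0],
    [0,0,0],
    [0,0,0],
    [0,0,0],
    [0,0,0],
    [0,0,0],
  ],
  jaw=[0.3,0.3,0.55,0.6,0.65,0.8,0.8,0.8],
)

```text
time: 6.53
tool_pos: [0.5995, -0.022, 0.0638]
tool_rot: [-3.141, -0.0, 1.571]
contact_force: [-0.0, -0.1, 0.9]
opening: 0.0722
grip_force: 0.0
```

>>> apply_moves(
  delta_pos=[
    [0,0,0.04],
    [0,0,0.1],
    [0,0,0.17],
    [0,0,0.24],
    [0,0,0.3],
    [0,0,0.32],
    [0,0,0.32],
    [0,0,0.32],
  ],
  dr=[
    [0,0,0],
    [0,0,0],
    [0,0,0],
    [0,0,0],
    [0,0,0],
    [0,0,0],
    [0,0,0],
    [0,0,0],
  ],
  jaw=[0.8,0.8,0.8,0.8,0.6,0.6,0.6,0.6],
)

```text
time: 7.2
tool_pos: [0.5992, -0.0219, 0.1911]
tool_rot: [-3.141, -0.0, 1.571]
contact_force: [-0.1, 0.2, -0.1]
opening: 0.056
grip_force: 0.0
```

>>> apply_moves(
  delta_pos=[
    [0.01,0.09,0],
    [0.02,0.19,0],
    [0.034,0.27,0],
    [0.034,0.293,0],
    [0.034,0.293,-0.03],
    [0.034,0.293,-0.1],
    [0.034,0.293,-0.16],
    [0.034,0.293,-0.19],
  ],
  dr=[
    [0,0,0],
    [0,0,0],
    [0,0,0],
    [0,0,0],
    [0,0,0],
    [0,0,0],
    [0,0,0],
    [0,0,0],
  ],
  jaw=[0.6,0.6,0.6,0.6,0.6,0.6,0.6,0.6],
  force=30,
)

```text
time: 7.87
tool_pos: [0.6104, 0.0949, 0.1106]
tool_rot: [-3.134, 0.001, 1.571]
contact_force: [-0.4, 0.8, -0.2]
opening: 0.0548
grip_force: 0.0
```

>>> apply_moves(
  delta_pos=[
    [0,0,-0.02],
    [0,0,-0.05],
    [0,0,-0.065],
    [0,0,-0.07],
    [0,0,-0.07],
    [0,0,-0.07],
  ],
  dr=[
    [0,0,0],
    [0,0,0],
    [0,0,0],
    [0,0,0],
    [0,0,0],
    [0,0,0],
  ],
  jaw=[0.5,0.5,0.5,0.5,0.5,0.5],
)

```text
time: 8.37
tool_pos: [0.6134, 0.0951, 0.0883]
tool_rot: [3.141, 0.0, 1.571]
contact_force: [-0.0, -0.0, -0.8]
opening: 0.0457
grip_force: 0.0
```

>>> apply_moves(
  delta_pos=[
    [0,0,-0.006],
    [0,0,-0.006],
    [0,0,-0.006],
    [0,0,-0.006],
    [0,0,-0.006],
    [0,0,-0.006],
    [0,0,-0.006],
    [0,0,-0.006],
  ],
  dr=[
    [0,0,0],
    [0,0,0],
    [0,0,0],
    [0,0,0],
    [0,0,0],
    [0,0,0],
    [0,0,0],
    [0,0,0],
  ],
  jaw=[0.4,0.3,0.25,0.2,0.1,0.1,0.1,0.1],
)

```text
time: 9.03
tool_pos: [0.6131, 0.0953, 0.0858]
tool_rot: [3.141, 0.0, 1.571]
contact_force: [-1.0, 0.3, 2.4]
opening: 0.0161
grip_force: 30.0
```

>>> apply_moves(
  delta_pos=[
    [0,0,0],
    [0,0,0],
    [0,0,0.01],
    [0,0,0.025],
    [0,0,0.04],
    [0,0,0.05],
    [0,0,0.05],
    [0,0,0.05],
  ],
  dr=[
    [0,0,0],
    [0,0,0],
    [0,0,0],
    [0,0,0],
    [0,0,0],
    [0,0,0],
    [0,0,0],
    [0,0,0],
  ],
  jaw=[0.1,0.1,0.1,0.1,0.1,0.1,0.1,0.1],
)

```text
time: 9.7
tool_pos: [0.6134, 0.0953, 0.1059]
tool_rot: [3.141, 0.0, 1.571]
contact_force: [-0.6, 0.6, -2.9]
opening: 0.0164
grip_force: 30.0
```

>>> apply_moves(
  delta_pos=[
    [0,0,0],
    [0,0,0],
    [0,0,0],
    [0,0,0],
    [0,0,0],
    [0,0,0],
  ],
  dr=[
    [0,0,0],
    [0,0,0],
    [0,0,0],
    [0,0,0],
    [0,0,0],
    [0,0,0],
  ],
  jaw=[0.1,0.1,0.1,0.1,0.1,0.1],
)

```text
time: 10.2
tool_pos: [0.6131, 0.0953, 0.1054]
tool_rot: [-3.142, 0.0, 1.571]
contact_force: [-0.7, 0.4, -1.6]
opening: 0.0163
grip_force: 30.0
```

Run:
```python
from h import *
for i in range(4):
    s=telemetry.observe();print(s['tool_pos'],s['contact_force'],s['torque'],s['opening'],s['grip_force'],s['joint_efforts'][:3]); eyes.read_camera("side")
```

```text
[0.61313059 0.09526392 0.10543972] [-0.66748577  0.43953127 -1.56023136] [-0.00973836 -0.06308599  0.0060638 ] 0.016334568311112796 29.999574125540676 [-6.05483747e-04 -5.62617123e+01 -2.30579352e+01]
[0.61314991 0.09526589 0.10546106] [ 0.24782008  0.62007423 -3.23264159] [-0.06442794 -0.11374581 -0.05976343] 0.016527967284846453 29.999803168902872 [ 4.03988661e-04 -5.62603140e+01 -2.30615401e+01]
[0.61314972 0.0952555  0.10548639] [-0.21286659  0.01175116 -1.70223497] [-0.05322095 -0.11882938 -0.02874352] 0.01631222088201744 29.99964653798088 [-5.95117799e-04 -5.62615299e+01 -2.30645031e+01]
[0.61315597 0.09525739 0.1055042 ] [-0.36036911  0.51184279 -2.36016769] [ 0.0010431  -0.09615759  0.01457991] 0.01646350353615087 29.999571794760413 [-1.14354611e-03 -5.62633073e+01 -2.30674231e+01]
```

B weighs about 2.2 N, so it is empty. I'll set it back down.

>>> apply_moves(
  delta_pos=[
    [0,0,-0.015],
    [0,0,-0.03],
    [0,0,-0.04],
    [0,0,-0.046],
    [0,0,-0.049],
    [0,0,-0.051],
    [0,0,-0.051],
    [0,0,-0.051],
  ],
  dr=[
    [0,0,0],
    [0,0,0],
    [0,0,0],
    [0,0,0],
    [0,0,0],
    [0,0,0],
    [0,0,0],
    [0,0,0],
  ],
  jaw=[0.1,0.1,0.1,0.1,0.1,0.1,0.1,0.1],
)

```text
time: 11.07
tool_pos: [0.6133, 0.0954, 0.0859]
tool_rot: [3.141, -0.0, 1.571]
contact_force: [-2.5, 0.4, 4.6]
opening: 0.0166
grip_force: 30.0
```

>>> apply_moves(
  delta_pos=[
    [0,0,0],
    [0,0,0],
    [0,0,0],
    [0,0,0],
    [0,0,0],
    [0,0,0],
    [0,0,0.03],
    [0,0,0.08],
  ],
  dr=[
    [0,0,0],
    [0,0,0],
    [0,0,0],
    [0,0,0],
    [0,0,0],
    [0,0,0],
    [0,0,0],
    [0,0,0],
  ],
  jaw=[0.1,0.3,0.5,0.6,0.6,0.6,0.6,0.6],
)

```text
time: 11.73
tool_pos: [0.6117, 0.0951, 0.1151]
tool_rot: [-3.137, 0.0, 1.571]
contact_force: [-0.3, -0.3, 1.1]
opening: 0.0541
grip_force: 0.0
```

>>> apply_moves(
  delta_pos=[
    [0,0,0.06],
    [-0.05,0.003,0.08],
    [-0.12,0.004,0.08],
    [-0.2,0.005,0.08],
    [-0.27,0.005,0.08],
    [-0.302,0.005,0.08],
    [-0.302,0.005,0.05],
    [-0.302,0.005,0.01],
  ],
  dr=[
    [0,0,0],
    [0,0,0],
    [0,0,0],
    [0,0,0],
    [0,0,0],
    [0,0,0],
    [0,0,0],
    [0,0,0],
  ],
  jaw=[0.5,0.5,0.5,0.5,0.5,0.5,0.5,0.5],
)

```text
time: 12.4
tool_pos: [0.4928, 0.0974, 0.1224]
tool_rot: [3.138, -0.0, 1.571]
contact_force: [0.6, 0.2, -0.0]
opening: 0.046
grip_force: 0.0
```

>>> apply_moves(
  delta_pos=[
    [0,0,-0.02],
    [0,0,-0.045],
    [0,0,-0.065],
    [0,0,-0.075],
    [0,0,-0.08],
    [0,0,-0.08],
    [0,0,-0.08],
  ],
  dr=[
    [0,0,0],
    [0,0,0],
    [0,0,0],
    [0,0,0],
    [0,0,0],
    [0,0,0],
    [0,0,0],
  ],
  jaw=[0.5,0.5,0.5,0.5,0.5,0.5,0.5],
)

```text
time: 12.98
tool_pos: [0.4927, 0.0973, 0.0893]
tool_rot: [3.141, -0.0, 1.571]
contact_force: [-0.3, 0.4, 0.8]
opening: 0.0457
grip_force: 0.0
```

>>> apply_moves(
  delta_pos=[
    [0,0,-0.009],
    [0,0,-0.009],
    [0,0,-0.009],
    [0,0,-0.009],
    [0,0,-0.009],
    [0,0,-0.009],
    [0,0,-0.009],
    [0,0,-0.009],
  ],
  dr=[
    [0,0,0],
    [0,0,0],
    [0,0,0],
    [0,0,0],
    [0,0,0],
    [0,0,0],
    [0,0,0],
    [0,0,0],
  ],
  jaw=[0.4,0.3,0.25,0.2,0.1,0.1,0.1,0.1],
)

```text
time: 13.65
tool_pos: [0.492, 0.0973, 0.0856]
tool_rot: [-3.141, 0.0, 1.571]
contact_force: [-3.1, 0.2, 4.0]
opening: 0.0167
grip_force: 30.0
```

>>> apply_moves(
  delta_pos=[
    [0,0,0],
    [0,0,0],
    [0,0,0.01],
    [0,0,0.025],
    [0,0,0.04],
    [0,0,0.05],
    [0,0,0.05],
    [0,0,0.05],
  ],
  dr=[
    [0,0,0],
    [0,0,0],
    [0,0,0],
    [0,0,0],
    [0,0,0],
    [0,0,0],
    [0,0,0],
    [0,0,0],
  ],
  jaw=[0.1,0.1,0.1,0.1,0.1,0.1,0.1,0.1],
)

```text
time: 14.32
tool_pos: [0.4926, 0.0973, 0.1058]
tool_rot: [3.141, -0.0, 1.571]
contact_force: [0.7, 0.7, -6.0]
opening: 0.0171
grip_force: 30.0
```

>>> apply_moves(
  delta_pos=[
    [0,0,0],
    [0,0,0],
    [0,0,0],
    [0,0,0],
    [0,0,0],
    [0,0,0],
  ],
  dr=[
    [0,0,0],
    [0,0,0],
    [0,0,0],
    [0,0,0],
    [0,0,0],
    [0,0,0],
  ],
  jaw=[0.1,0.1,0.1,0.1,0.1,0.1],
)

```text
time: 14.82
tool_pos: [0.4923, 0.0973, 0.1054]
tool_rot: [-3.141, 0.0, 1.571]
contact_force: [0.8, -0.7, -6.5]
opening: 0.0164
grip_force: 30.0
```

Run:
```python
from h import *
for i in range(4):
    s=telemetry.observe();print(s['tool_pos'],s['contact_force'],s['torque'],s['opening'],s['grip_force'],s['joint_efforts'][:3]); eyes.read_camera("side")
```

```text
[0.49231942 0.09726147 0.1054446 ] [ 0.78608979 -0.72271525 -6.52123794] [-0.03878562 -0.12551704  0.01696141] 0.016431617812107 29.999001590313128 [ 3.66039867e-04 -4.62748826e+01 -2.14520609e+01]
[0.49235633 0.0972342  0.10549671] [ 0.37279121 -0.85272938 -6.78939501] [-0.02374064 -0.06639941 -0.00297943] 0.016562779620681665 29.99889704015004 [-2.71708450e-03 -4.62737882e+01 -2.14556640e+01]
[0.49233898 0.09727188 0.10548629] [-0.32634147  0.19558781 -6.20194017] [-0.03795869 -0.09471912 -0.02979088] 0.016869634692385525 29.99895703711445 [-3.80377227e-03 -4.62739885e+01 -2.14587182e+01]
[0.49237621 0.09723652 0.1055312 ] [-0.53419914 -0.62681523 -6.19927397] [-0.02140751 -0.12892254  0.03969524] 0.016388106436808072 29.99889551078013 [-1.62096643e-03 -4.62756336e+01 -2.14619905e+01]
```

C weighs about 6.4 N, so it is the full one. I'll carry it to the bay.

>>> apply_moves(
  delta_pos=[
    [0,0,0.01],
    [0,0,0.04],
    [0,0,0.08],
    [0,0,0.13],
    [0,0,0.18],
    [0,0,0.22],
    [0,0,0.25],
    [0,0,0.26],
  ],
  dr=[
    [0,0,0],
    [0,0,0],
    [0,0,0],
    [0,0,0],
    [0,0,0],
    [0,0,0],
    [0,0,0],
    [0,0,0],
  ],
  jaw=[0.1,0.1,0.1,0.1,0.1,0.1,0.1,0.1],
  force=40,
)

```text
time: 15.68
tool_pos: [0.4932, 0.0973, 0.2119]
tool_rot: [3.138, -0.0, 1.571]
contact_force: [0.3, -0.1, -6.4]
opening: 0.0162
grip_force: 40.0
```

>>> apply_moves(
  delta_pos=[
    [0,-0.01,0],
    [0.005,-0.03,0],
    [0.015,-0.06,0],
    [0.025,-0.1,0],
    [0.035,-0.145,0],
    [0.047,-0.195,0],
    [0.06,-0.245,0],
    [0.072,-0.295,0],
  ],
  dr=[
    [0,0,0],
    [0,0,0],
    [0,0,0],
    [0,0,0],
    [0,0,0],
    [0,0,0],
    [0,0,0],
    [0,0,0],
  ],
  jaw=[0.1,0.1,0.1,0.1,0.1,0.1,0.1,0.1],
)

```text
time: 16.35
tool_pos: [0.521, -0.023, 0.2084]
tool_rot: [-3.14, 0.0, 1.57]
contact_force: [0.3, 0.5, -6.1]
opening: 0.0164
grip_force: 40.0
```

>>> apply_moves(
  delta_pos=[
    [0.012,-0.05,0],
    [0.024,-0.1,0],
    [0.036,-0.15,0],
    [0.048,-0.2,0],
    [0.06,-0.25,0],
    [0.071,-0.295,0],
    [0.08,-0.33,0],
    [0.087,-0.355,0],
  ],
  dr=[
    [0,0,0],
    [0,0,0],
    [0,0,0],
    [0,0,0],
    [0,0,0],
    [0,0,0],
    [0,0,0],
    [0,0,0],
  ],
  jaw=[0.1,0.1,0.1,0.1,0.1,0.1,0.1,0.1],
)

```text
time: 17.02
tool_pos: [0.5557, -0.1652, 0.2084]
tool_rot: [-3.14, -0.0, 1.569]
contact_force: [0.5, -0.6, -6.3]
opening: 0.0165
grip_force: 40.0
```

>>> apply_moves(
  delta_pos=[
    [0.002,-0.014,0],
    [0.003,-0.021,0],
    [0.004,-0.024,0],
    [0.004,-0.024,0],
    [0.004,-0.024,0],
    [0.004,-0.024,0],
  ],
  dr=[
    [0,0,0],
    [0,0,0],
    [0,0,0],
    [0,0,0],
    [0,0,0],
    [0,0,0],
  ],
  jaw=[0.1,0.1,0.1,0.1,0.1,0.1],
)

```text
time: 17.52
tool_pos: [0.5576, -0.1716, 0.2097]
tool_rot: [3.141, -0.0, 1.572]
contact_force: [-0.4, -0.5, -5.9]
opening: 0.0163
grip_force: 40.0
```

Run:
```python
from h import *
t=eyes.read_camera("top")[:,:,::-1];s=eyes.read_camera("side")[:,:,::-1]
cv2.imwrite("pics/m2.png",np.hstack([cv2.resize(t,(400,300)),cv2.resize(s[90:290,170:370],(400,400))[:300]]))
s=telemetry.observe();print(s['tool_pos'],s['contact_force'],s['opening'])
```

```text
[ 0.55755738 -0.17177125  0.20969023] [ 0.04981225  0.42812476 -6.01222826] 0.016279336092302706
```

View pics/m2.png

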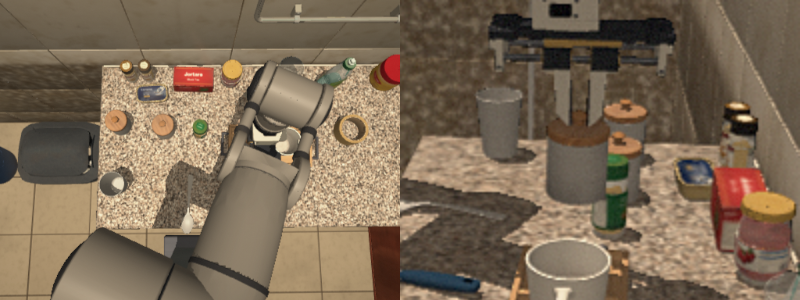

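The picture shows the canister hanging upright over the bay, the mug undisturbed and the jar upright on the worktop at about (612,195). I'll lower it.

>>> apply_moves(
  delta_pos=[
    [0,0,-0.01],
    [0,0,-0.04],
    [0,0,-0.08],
    [0,0,-0.13],
    [0,0,-0.18],
    [0,0,-0.22],
    [0,0,-0.24],
    [0,0,-0.25],
  ],
  dr=[
    [0,0,0],
    [0,0,0],
    [0,0,0],
    [0,0,0],
    [0,0,0],
    [0,0,0],
    [0,0,0],
    [0,0,0],
  ],
  jaw=[0.1,0.1,0.1,0.1,0.1,0.1,0.1,0.1],
)

```text
time: 18.28
tool_pos: [0.5569, -0.1719, 0.1081]
tool_rot: [-3.139, -0.001, 1.571]
contact_force: [0.1, -0.1, -6.1]
opening: 0.0162
grip_force: 40.0
```

>>> apply_moves(
  delta_pos=[
    [0,0,-0.005],
    [0,0,-0.01],
    [0,0,-0.015],
    [0,0,-0.02],
    [0,0,-0.024],
    [0,0,-0.027],
    [0,0,-0.028],
    [0,0,-0.028],
  ],
  dr=[
    [0,0,0],
    [0,0,0],
    [0,0,0],
    [0,0,0],
    [0,0,0],
    [0,0,0],
    [0,0,0],
    [0,0,0],
  ],
  jaw=[0.1,0.1,0.1,0.1,0.1,0.1,0.1,0.1],
)

```text
time: 18.95
tool_pos: [0.5576, -0.1723, 0.0983]
tool_rot: [3.142, 0.0, 1.571]
contact_force: [-0.0, 0.1, -6.4]
opening: 0.0158
grip_force: 40.0
```

>>> apply_moves(
  delta_pos=[
    [0,0,-0.002],
    [0,0,-0.004],
    [0,0,-0.005],
    [0,0,-0.005],
    [0,0,-0.005],
  ],
  dr=[
    [0,0,0],
    [0,0,0],
    [0,0,0],
    [0,0,0],
    [0,0,0],
  ],
  jaw=[0.1,0.1,0.1,0.1,0.1],
)

```text
time: 19.37
tool_pos: [0.5576, -0.1723, 0.0963]
tool_rot: [3.142, -0.0, 1.571]
contact_force: [0.3, 0.6, -5.9]
opening: 0.0162
grip_force: 40.0
```

>>> apply_moves(
  delta_pos=[
    [0,0,-0.001],
    [0,0,-0.002],
    [0,0,-0.003],
    [0,0,-0.003],
    [0,0,-0.003],
  ],
  dr=[
    [0,0,0],
    [0,0,0],
    [0,0,0],
    [0,0,0],
    [0,0,0],
  ],
  jaw=[0.1,0.1,0.1,0.1,0.1],
)

```text
time: 19.78
tool_pos: [0.5577, -0.1725, 0.0956]
tool_rot: [3.141, 0.0, 1.571]
contact_force: [-2.9, -1.0, -0.5]
opening: 0.0166
grip_force: 40.0
```

Contact made at the expected height, so I'll release and retreat.

>>> apply_moves(
  delta_pos=[
    [0,0,0],
    [0,0,0],
    [0,0,0],
    [0,0,0],
    [0,0,0],
    [0,0,0],
    [0,0,0],
    [0,0,0],
  ],
  dr=[
    [0,0,0],
    [0,0,0],
    [0,0,0],
    [0,0,0],
    [0,0,0],
    [0,0,0],
    [0,0,0],
    [0,0,0],
  ],
  jaw=[0.2,0.25,0.3,0.4,0.5,0.5,0.5,0.5],
)

```text
time: 20.45
tool_pos: [0.5577, -0.1724, 0.0952]
tool_rot: [3.141, 0.0, 1.571]
contact_force: [-0.1, -0.7, 0.8]
opening: 0.0456
grip_force: 0.0
```

>>> apply_moves(
  delta_pos=[
    [0,0,0.03],
    [0,0,0.09],
    [0,0,0.17],
    [0,0,0.26],
    [0,0,0.35],
    [-0.08,0,0.4],
    [-0.16,0,0.4],
    [-0.24,0,0.4],
  ],
  dr=[
    [0,0,0],
    [0,0,0],
    [0,0,0],
    [0,0,0],
    [0,0,0],
    [0,0,0],
    [0,0,0],
    [0,0,0],
  ],
  jaw=[0.5,0.5,0.5,0.5,0.5,0.5,0.5,0.5],
)

```text
time: 21.12
tool_pos: [0.4611, -0.1724, 0.2565]
tool_rot: [3.139, 0.002, 1.572]
contact_force: [0.2, -0.5, -0.3]
opening: 0.0455
grip_force: 0.0
```

>>> apply_moves(
  delta_pos=[
    [-0.08,-0.08,0],
    [-0.12,-0.18,0],
    [-0.12,-0.28,0],
    [-0.12,-0.38,0],
    [-0.12,-0.48,0],
    [-0.12,-0.56,0],
    [-0.12,-0.6,0],
    [-0.12,-0.6,0],
  ],
  dr=[
    [0,0,0],
    [0,0,0],
    [0,0,0],
    [0,0,0],
    [0,0,0],
    [0,0,0],
    [0,0,0],
    [0,0,0],
  ],
  jaw=[0.5,0.5,0.5,0.5,0.5,0.5,0.5,0.5],
)

```text
time: 21.78
tool_pos: [0.4127, -0.4157, 0.2542]
tool_rot: [-3.141, 0.001, 1.567]
contact_force: [-0.6, 0.7, -0.5]
opening: 0.0458
grip_force: 0.0
```

Run:
```python
from h import *
t=eyes.read_camera("top")[:,:,::-1];s=eyes.read_camera("side")[:,:,::-1]
cv2.imwrite("pics/m3.png",np.hstack([cv2.resize(t,(400,300)),cv2.resize(s[90:290,170:370],(400,400))[:300]]))
s=telemetry.observe();print(s['tool_pos'],s['contact_force'],s['opening'],s['time'])
```

```text
[ 0.41328034 -0.41218582  0.25458611] [-0.34738646  0.01923458 -0.18892315] 0.0458987581703645 21.8833
```

View pics/m3.png

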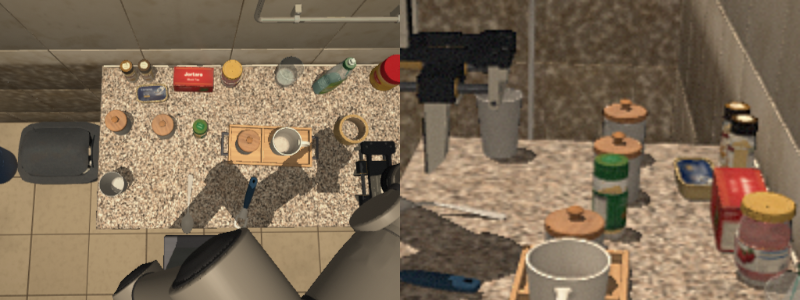

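The full canister stands in the bay at about (249,140), the two empties at (117,121) and (161,125), and the jar upright at (200,127). The mug and the other things have not moved, so I'm handing in.

```bash
python3 -c "
from cell import job
print(job.hand_in())"
```

```text
the job is handed in; nothing more can be done
None
```

The job is handed in after about 22 s: the full canister (about 6.4 N when lifted) stands in the tray bay, the spice jar is upright on the worktop, and the other two canisters are where they started; one weighed about 2.2 N, so empty, and I left the third unlifted since only one can be full.

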